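Fill the hanging tape caddy and hang it on the dispatch stand

ROBOT

A 7-joint arm with a two-finger parallel gripper is mounted at the origin on the work surface; the furniture and walls round the work are solid. World frame = base frame: x ahead of the robot, y to its left, z up, the work surface at z = 0. Lengths are in m, angles in rad, forces in N, time in s.
With the tool pointing down it reaches from about 0.425 to 0.875 m from the base axis. Payload 9.9 kg.
Tool frame: the origin (TCP) lies midway between the tips of the shut fingers; the grasp point (between the pads) lies ctrl.grasp_offset behind it (ctrl.grasp_offset is the distance from the TCP to the grasp point, in m); z points along the fingers, y is the line along which they close (so a half turn about z gives the same grasp; the last joint's range is limited). The gripper opens to 85 mm and grips with 20 to 120 N. Pads are 22 mm wide; open, the fingers measure 114 mm over their backs; the gripper's body (76 mm by 85 mm) begins 54 mm behind the grasp point. The pads swing forward as they close: fully open they stand 13 mm farther back than shut.
Start: joints at [-1.34, 0.576, 0.025, 1.437, -0.015, 1.129, -0.057], TCP at [0.209, 0.642, 0.231] pointing down, gripper open.
Joint ranges: [-2.76, 2.76], [-0.34, 2.15], [-1.52, 1.57], [0.19, 2.46], [-1.09, 4.23], [0.17, 1.99], [-2.82, 2.82]. Speed limits (rad/s): [2.22, 2.22, 3.01, 3.01, 3.14, 3.14, 3.14].

INTERFACE

Orientations are given as a rotation vector (axis times angle).
In Python, from station import ctrl gives the robot as it stands.
- The arm moves only by the shell command python3 -m inch 'ROWS' [OPENING] [FORCE]. ROWS is JSON, one flat list of numbers, 4 for each row, row after row: the shift along the tool's x, y, z in mm, then the turn about the tool's z in rad. In form: [tx, ty, tz, spin, tx, ty, tz, spin, ...]. A call has 1 to 8 rows; each row is the pose to reach, as a shift and turn from the pose commanded when the call began, along the tool's axes at that moment; what a row does not reach only later rows make up. A row lasts 1/12 s, in which the tool goes at most 41.7 mm and 7.16 degrees, less where a joint would pass 70% of its speed; a pose out of reach is approached as far as the arm can. A call with a gripper value outside its range is refused whole. OPENING is the opening in per cent of the stroke, from 0 (shut) to 100 (fully open), set as the call begins (- or left out, the last holds). The fingers move at their own pace and stop on an object; FORCE is the grip in N (left out, the last holds). Time passes only in rows, so rows that repeat a pose let the fingers close. It gives the time, the measured TCP pose, the force, the opening and the grip force at its end, in the units of the state.
- ctrl.sense(): the state, without advancing time (a new reading comes with each control period).
- ctrl.camera(name): name is "side" or "top"; returns the picture (384x512x3 uint8, red, green, blue); there is no depth.
- ctrl.camera_info(name): a dict with "mtx" (3x3 intrinsics, pixels), "eye" and "attitude" of the camera in the world. Camera axes: x right, y up, looking along -z (the intrinsics and any distortion apply to the point x, -y, -z); pixel columns grow to the right and rows downward; lengths in m; the calibration is good to about 2 mm. A picture is of the moment at which its call begins. camera_info takes no time and is no camera call.
- ctrl.close_job(): hands the job in; it is judged then, once.
The state is a dict: "time_s": time; "joint_pos": joint angles; "joint_vel": joint speeds; "effort": joint torques, N m; "tcp_pos": TCP position; "orientation": TCP orientation; "contact_force": force on the tool from outside, world axes, zero at the start; "ft_torque": the same for the moment, N m; "finger_gap": finger opening in m; "gripper_force": force on a finger pad.
Only numpy, scipy, OpenCV 4.12 (cv2) and the standard library are available. Lean on these libraries where they do the work, as an engineer would, in place of code of your own. Each camera call takes 0.05 s, during which the arm holds its last target. There are 200 camera calls.

TASK

Get the tape caddy ready for dispatch: while it hangs on its loading stand, put every roll of black tape into it, drawing the ones in the sloping rack one at a time from the bottom end (the others roll down after it), and also any lying loose on the table. Then lift the hold-down lever on the other stand right up, carry the caddy across by its handle, level and without setting it down anywhere, hang it on that stand's hooks, and bring the lever fully down over it. Leave the other things on the table where they are.

Things in the scene. Friction and masses are not known exactly. Their poses are not given: they have to be found in the camera images.
- rack: sloping aluminium gravity rack (fixed), 31 wide, 250 long, 130 high at the far end. Origin on the table under the lowest roll's place; +x is uphill, y across. 2 or 3 rolls stand on edge in it, one behind the other, axes along y, centres 57 apart on a 15 degree slope. Side walls 50 high and a keeper strip on top begin 28 uphill of the origin, so only the lowest roll can be taken.
- rack_nest (a point): centre of the lowest roll's place in the rack, 52 above the table; axes are the rack's. The lowest roll rests here (within 3) against a stop lip in front of it; beside it the walls reach only 35 above the table. It is gripped across its 19 thickness (rack's y) and lifted straight up; the rest then roll down by themselves within 1 s.
- roll1_mid (a point): black tape roll, 57 in diameter, 19 thick, 0.06 kg, a solid disc to the touch; the point is its centre, the point's z axis is the roll's axis. At first on edge in the rack.
- roll2_mid (a point): black tape roll, 57 in diameter, 19 thick, 0.06 kg, a solid disc to the touch; the point is its centre, the point's z axis is the roll's axis. At first on edge in the rack.
- roll3_mid (a point): black tape roll, 57 in diameter, 19 thick, 0.06 kg, a solid disc to the touch; the point is its centre, the point's z axis is the roll's axis. At first on edge in the rack, uppermost, or absent.
- roll4_mid (a point): black tape roll, 57 in diameter, 19 thick, 0.06 kg, a solid disc to the touch; the point is its centre, the point's z axis is the roll's axis. At first flat on the table (centre 9.5 up), or absent.
- roll5_mid (a point): black tape roll, 57 in diameter, 19 thick, 0.06 kg, a solid disc to the touch; the point is its centre, the point's z axis is the roll's axis. At first flat on the table (centre 9.5 up), or absent.
- caddy: grey sheet-metal caddy (loose, about 0.35 kg empty). Origin under its floor's centre. Inside 180 (x) by 150 (y), floor top at z 3, rim at z 18. A steel bar, 10 thick, z 52 to 64, runs along y at x 0 on posts at y -75 and 75, above a low rib (8 thick, to z 17): so two bays, x -90 to -4 and 4 to 90. Rolls go in on edge (centre at z 32) or flat (z 12), fully inside the rim.
- caddy_grip (a point): centre of the black handle block on the middle of the caddy's bar: 14 thick in x, 60 along y, rising from the bar to 88 above the caddy's underside; this point is 12 below its top, 76 above the caddy's underside; axes the caddy's. The bar's ends carry flat feet, 52 (x) by 16 (y), at y -104 and 104, undersides 50 and tops 58 above the caddy's underside; they rest on the stand's brackets.
- load_seat (a point): loading stand (fixed, no lever; the caddy hangs here at first): middle between its two upturned brackets, at seat height, 100 above the table. Brackets at y -104 and 104 of this frame: flat seats 66 long in x between lips 18 high, 24 wide in y. The hanging caddy's origin is 50 below this point, its axes along this frame's.
- dispatch_seat (a point): the same point of the dispatch stand (fixed, same brackets, with the hold-down lever on its +y bracket). Hung there, the caddy's origin is 50 below this point, its axes along this frame's. Lips reach 118 above the table, the lever's bearing 140.
- lever (a joint): hold-down lever on the dispatch stand, rad: 0 = fully down (level, its pad about 2 above the end of the hung caddy's bar), 1.75 = fully up, a little past upright. Stays where it is left (friction 0.1 N m). Turns about the stand's y axis, its tip rising and going back to the stand's +x. Down, it blocks the +y bracket; upright, its tip stands 244 above the table.
- lever_grip (a point): centre of the black grip at the lever's end, 26 long, 12 thick, 98 from the hinge; the point's x axis points along the lever from grip to hinge, y along the hinge.
- lever_hinge (a point): the lever's hinge axis (along y), 133 above the table.
- mug: yellow and blue mug, 92 tall; bystander
- spool: small green-flanged spool, 62 across, 46 high, standing; bystander
- carton: small brown carton, 60x90x42; bystander
There are look-alikes about, which are no part of the job. What is shaped like the part that bears roll1_mid but purple is not meant.

How it is judged:
By the outcome, as a careful person would: the job done as asked, in the order asked, and still so for the second after the job is handed in, with the robot touching nothing.
Of roll3, roll4, roll5 only 1 to 2 are there at a start; the rules pass over those that are not, and their reading is None.
At some moment in a run one of roll4, roll5 may be knocked a few centimetres aside while the robot is not near it.
It also fails if it takes over 200 s, if anything falls off the work surface, if the arm or the gripper's body presses on something with over 40 N, if the wrist force passes 120 N, or if a joint passes its speed limit or range.

## Working session

There is one attempt and no reset: what is moved stays moved. The work goes in short steps, Python scripts to look and compute and a shell command to move; the robot and the scene stay as the last step left them, time stands still between calls to the robot, and variables do not carry over. Pictures are saved under pics/ and viewed, at most 14 in all, crops included, and the job is handed in when it is done.

```bash
ls; mkdir -p pics; python3 - <<'E'
from station import ctrl
import cv2
for n in("top","side"):
    cv2.imwrite(f"pics/{n}0.png",ctrl.camera(n)[:,:,::-1]); i=ctrl.camera_info(n); print(n,i)
s=ctrl.sense();print(s,ctrl.grasp_offset)
E
```

```text
pics
top {'mtx': array([[351.20956252,   0.        , 260.10329501],
       [  0.        , 351.20956252, 190.83668673],
       [  0.        ,   0.        ,   1.        ]]), 'eye': array([0.48456097, 0.05032856, 1.5173583 ]), 'attitude': array([ 0.03825264, -0.02733672, -1.57245648])}
side {'mtx': array([[455.16840464,   0.        , 258.54256841],
       [  0.        , 455.16840464, 185.62089781],
       [  0.        ,   0.        ,   1.        ]]), 'eye': array([0.17621812, 1.23527213, 0.9573393 ]), 'attitude': array([ 0.20785059, -1.35622385, -2.5449395 ])}
{'time_s': 0.1, 'joint_pos': array([-1.33980975,  0.57644307,  0.02483962,  1.43782632, -0.01501035,
        1.12900613, -0.05650183]), 'joint_vel': array([-0.00080089, -0.00148101,  0.00019582, -0.00115739,  0.0002381 ,
       -0.00060439,  0.00054532]), 'effort': array([ 5.47277072e-03, -7.67306256e+01,  2.25760639e+00, -2.86604691e+01,
        1.58703182e-02,  8.80258391e-03, -2.14694076e-06]), 'tcp_pos': array([0.20884812, 0.64144707, 0.23053123]), 'orientation': array([-4.92348709e-01, -3.10259696e+00,  2.33811205e-03]), 'contact_force': array([0.95125169, 0.39436362, 0.17379565]), 'ft_torque': array([-0.03320638, -0.03626464, -0.04774947]), 'gripper_force': 0.0, 'finger_gap': 0.08541062733640754} 0.0187
```

View pics/top0.png

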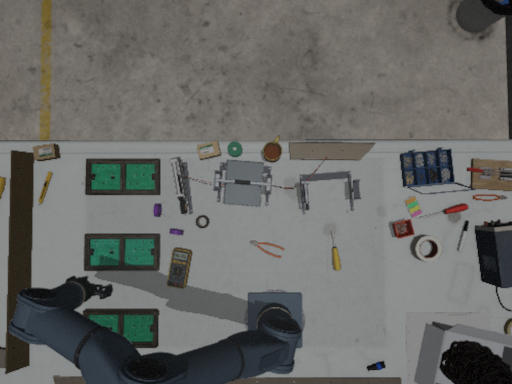

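View pics/side0.png

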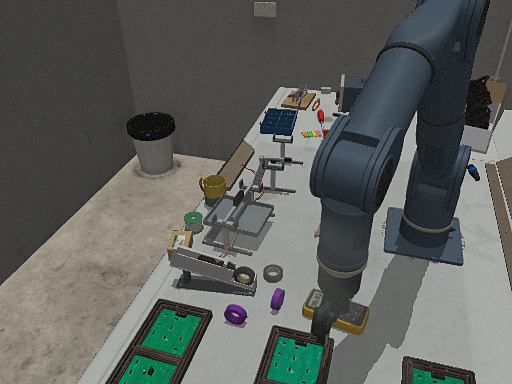

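The top view shows the rack at about (181,185), a loose black roll at (203,221), the caddy at (243,183), the dispatch stand at (327,190), and two purple look-alikes at (157,210) and (176,231). The side view shows the rack at (213,270), a loose roll at (272,272), the caddy at (240,215), and the dispatch stand at (275,165).

```bash
python3 - <<'E'
import cv2
a=cv2.imread("pics/top0.png")[135:250,145:375]; cv2.imwrite("pics/tc.png",cv2.resize(a,None,fx=3.45,fy=3.45,interpolation=cv2.INTER_CUBIC))
a=cv2.imread("pics/side0.png")[115:305,150:350]; cv2.imwrite("pics/sc.png",cv2.resize(a,None,fx=3,fy=3,interpolation=cv2.INTER_CUBIC))
E
```

```text
(no output)
```

View pics/tc.png

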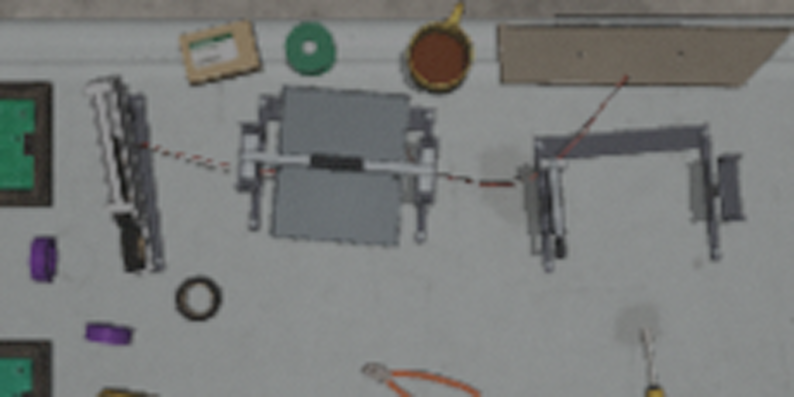

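View pics/sc.png

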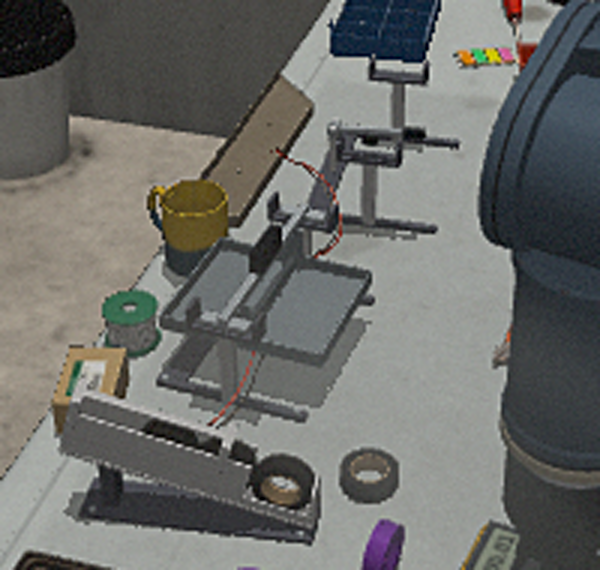

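Top crop: the nest roll is at crop (131,243), the loose roll at (198,298), the handle block at (337,163), and the lever grip at (560,248), so the lever is down. Side crop: nest roll (283,480), loose roll (369,474), handle (265,250), lever grip (413,137).

```bash
cat > h.py <<'E'
from station import ctrl
import numpy as np, cv2
from scipy.spatial.transform import Rotation as R
def ray(n,px):
    i=ctrl.camera_info(n); v=np.linalg.inv(i["mtx"])@[px[0],px[1],1]
    return i["eye"],R.from_rotvec(i["attitude"]).apply([v[0],-v[1],-v[2]])
def plane(n,px,z):
    e,d=ray(n,px); return e+d*(z-e[2])/d[2]
def tri(a,b):
    (e,d),(f,g)=ray("top",a),ray("side",b)
    d=d/np.linalg.norm(d);g=g/np.linalg.norm(g)
    t=np.linalg.lstsq(np.c_[d,-g],f-e,rcond=None)[0]
    p,q=e+d*t[0],f+g*t[1]; return (p+q)/2,np.linalg.norm(p-q)
def proj(n,P):
    i=ctrl.camera_info(n); v=R.from_rotvec(i["attitude"]).inv().apply(np.array(P)-i["eye"])
    u=i["mtx"]@[v[0]/-v[2],-v[1]/-v[2],1]; return u[:2]
def go(target,yaw=None,gap=None):
    """row for TCP target (world m); yaw = world angle of tool y axis (mod pi)"""
    s=ctrl.sense(); r=R.from_rotvec(s["orientation"]); m=r.as_matrix()
    d=r.inv().apply(np.array(target)-s["tcp_pos"])*1000
    y=np.arctan2(m[1,1],m[0,1]); sp=0
    if yaw is not None: sp=-((yaw-y+np.pi/2)%np.pi-np.pi/2)
    print("d",d.round(1),"spin",round(sp,3),"yaw",round(y,3),"tilt",m[:,2].round(4),"tcp",s["tcp_pos"].round(4),"t",s["time_s"],"j7",s["joint_pos"][6].round(2))
E
python3 - <<'E'
from h import *
np.set_printoptions(precision=4,suppress=True)
T=lambda x,y:(145+x/3.45-.35,135+y/3.45-.35); S=lambda x,y:(150+x/3-.33,115+y/3-.33)
print("handle",tri(T(337,163),S(265,250)), plane("top",T(310,160),.138),plane("top",T(364,166),.138))
print("tray",[plane("top",T(*p),.068)for p in[(285,87),(410,97),(398,245),(272,238)]])
print("nest",tri(T(131,243),S(283,480)), plane("top",T(131,243),.065))
print("racktop",[plane("top",T(*p),z)for p,z in[((118,215),.09),((93,85),.13),((115,82),.13)]])
print("loose",tri(T(198,298),S(369,474)), plane("top",T(198,298),.019))
print("levgrip",tri(T(560,248),S(413,137)))
print("lips L",[plane("top",T(*p),.118)for p in[(548,265),(537,145),(715,255),(705,130)]])
print("carton",plane("top",T(220,52),.042),"mug",plane("top",T(440,57),.09),"spool",plane("top",T(310,48),.046))
go([.5,.1,.3],0)
E
```

```text
handle (array([0.5787, 0.1306, 0.1245]), np.float64(0.0005419524329925023)) [0.5811 0.1606 0.138 ] [0.5741 0.0989 0.138 ]
tray [array([0.674 , 0.1964, 0.068 ]), array([0.6615, 0.0461, 0.068 ]), array([0.4839, 0.0608, 0.068 ]), array([0.4926, 0.2116, 0.068 ])]
nest (array([0.4831, 0.382 , 0.0561]), np.float64(0.0078288633752848)) [0.4869 0.3811 0.065 ]
racktop [array([0.5199, 0.391 , 0.09  ]), array([0.6688, 0.4115, 0.13  ]), array([0.6722, 0.3862, 0.13  ])]
loose (array([0.4176, 0.3092, 0.0122]), np.float64(0.0021142980675988013)) [0.419  0.3082 0.019 ]
levgrip (array([ 0.4803, -0.1243,  0.1331]), np.float64(0.00021246510056511101))
lips L [array([ 0.4606, -0.1123,  0.118 ]), array([ 0.5993, -0.1006,  0.118 ]), array([ 0.4718, -0.3045,  0.118 ]), array([ 0.6162, -0.2948,  0.118 ])]
carton [0.7207 0.2788 0.042 ] mug [0.7063 0.0105 0.09  ] spool [0.7247 0.1681 0.046 ]
d [-444.5 -424.8  -68.8] spin 1.256 yaw 1.256 tilt [-0.0004 -0.0014 -1.    ] tcp [0.2088 0.6414 0.2305] t 0.1 j7 -0.06
```

```bash
python3 - <<'E'
from h import *
np.set_printoptions(precision=4,suppress=True)
T=lambda x,y:(145+x/3.45-.35,135+y/3.45-.35); S=lambda x,y:(150+x/3-.33,115+y/3-.33)
print("near end",plane("top",T(135,271),.05),"left",plane("top",T(119,243),.078),"right",plane("top",T(146,250),.04))
im=cv2.imread("pics/top0.png");g=cv2.cvtColor(im,cv2.COLOR_BGR2GRAY)
print(g[195:216,174:194])
print("side disc centre",[plane("side",S(283,480),z) for z in(.052,)])
n=np.array([.483,.382,.052]); 
for z in (.05,): go([.485,.383,.16],1.67)
E
python3 -m inch '[0,0,-20,-0.1,0,0,-20,-0.2,0,0,-20,-0.3,0,0,-20,-0.41]' 100 60; python3 -c "
from h import *
go([.485,.383,.16],1.67)"
```

```text
near end [0.453  0.3794 0.05  ] left [0.4869 0.3925 0.078 ] right [0.4784 0.3684 0.04  ]
[[134 135 139 142 142 141 141 142 136 114  81  59  60  69  76  76  97 128
  139 139]
 [137 139 135 119 104 103  99  96  89 108 116  62  61  70  76  76  86 115
  138 138]
 [137 138 132 104  57  48  45  32  34  83  99  61  75  81  70  76  74 107
  138 138]
 [137 136 132 108  67  37  36  38  36  58  68  63  77  71  65  76  74 106
  140 140]
 [135 136 134 125  97  41  38  32  36  43  63  81  88  77  59  74  71 107
  138 138]
 [136 136 136 138 124  69  39  31  33  36  47  65  85  85  62  75  75 106
  137 138]
 [137 136 136 138 136 109  58  37  37  35  33  47 101 116  66  76  74 107
  138 138]
 [135 136 135 137 137 117  53  35  38  38  41  43 104 123  76  76  75 106
  137 139]
 [136 135 135 136 136 116  48  37  38  36  41  53  91 108  75  66  77  99
  128 136]
 [135 136 136 136 136 114  52  37  37  37  44  69  84  71  63  63  76  94
  121 138]
 [137 136 137 136 137 115  54  35  40  39  45  81  91  64  76  65  78  86
  115 140]
 [136 137 138 139 137 120  66  37  35  38  45  72  79  91 101  68  74  82
  
[... 520 characters left out ...]
[137 136 136 135 137 137 124  76  44  49  68  84 112 125 112  83  77  91
  113 131]
 [136 136 137 135 138 140 135 129 124 120 106 102 126 135 125 121 122 126
  130 138]
 [136 136 136 135 137 138 138 138 137 134 130 126 130 135 138 137 137 136
  136 136]]
side disc centre [array([0.4807, 0.3773, 0.052 ])]
d [-342.6 -160.2   70.8] spin -0.414 yaw 1.256 tilt [-0.0004 -0.0014 -1.    ] tcp [0.2088 0.6414 0.2305] t 0.1 j7 -0.06
time_s: 0.43
tcp_pos: [0.2089, 0.6417, 0.2512]
orientation: [0.157, -3.138, 0.001]
contact_force: [-0.5, -0.5, -0.2]
finger_gap: 0.0853
gripper_force: 0.0
d [-248.9 -285.    91.2] spin 0.001 yaw 1.671 tilt [-0.e+00 -3.e-04 -1.e+00] tcp [0.2089 0.6417 0.2512] t 0.4333 j7 0.3
```

```bash
python3 -c "
from h import *
print([plane('top',(182.1,204.5),z).round(4) for z in (.078,.07)])
print('near',plane('top',(183.5,213),.05))
go([.482,.384,.15],1.67)"
python3 -m inch '[-40,-40,10,0,-80,-80,20,0,-120,-120,30,0,-150,-160,40,0,-180,-200,50,0,-210,-235,60,0,-235,-265,70,0,-250,-283,80,0]' 47; python3 -c "
from h import *
go([.482,.383,.045],1.67)
cv2.imwrite('pics/s1.png',cv2.resize(ctrl.camera('side')[170:310,150:350,::-1],None,fx=4,fy=4,interpolation=cv2.INTER_CUBIC))"
```

```text
[array([0.4893, 0.3803, 0.078 ]), array([0.4893, 0.3822, 0.07  ])]
near [0.45386281 0.38062273 0.05      ]
d [-246.  -283.7  101.2] spin 0.001 yaw 1.671 tilt [-0.e+00 -3.e-04 -1.e+00] tcp [0.2089 0.6417 0.2512] t 0.4333 j7 0.3
time_s: 1.1
tcp_pos: [0.4496, 0.4184, 0.1852]
orientation: [-0.149, 3.138, 0.0]
contact_force: [1.1, 1.3, -1.1]
finger_gap: 0.0401
gripper_force: 0.0
d [-28.9 -38.3 140.2] spin -0.004 yaw 1.666 tilt [ 2.e-04  1.e-04 -1.e+00] tcp [0.4496 0.4184 0.1852] t 1.1 j7 0.8
```

View pics/s1.png

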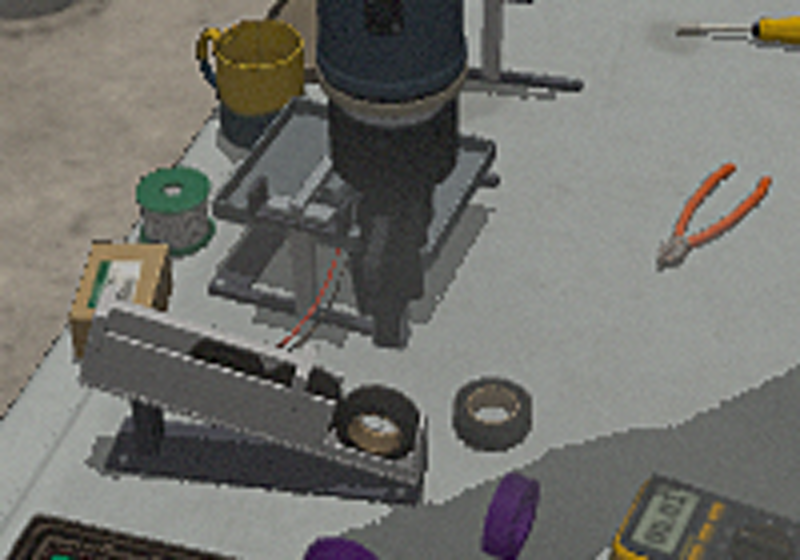

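The loose roll is still at crop (492,413) and the nest roll at (378,425). I'll centre over the nest before descending.

```bash
python3 -m inch '[0,0,0,0,0,0,0,0,0,0,0,0]'; python3 -c "
from h import *
go([.482,.381,.045],1.67)"
```

```text
time_s: 1.4
tcp_pos: [0.4474, 0.4212, 0.1854]
orientation: [0.152, -3.137, -0.001]
contact_force: [-1.0, 0.4, 0.1]
finger_gap: 0.0404
gripper_force: 0.0
d [-30.7 -43.4 140.3] spin -0.003 yaw 1.667 tilt [-8.e-04  7.e-04 -1.e+00] tcp [0.4474 0.4212 0.1854] t 1.4 j7 0.8
```

```bash
python3 -m inch '[-15,-21,20,0,-31,-43,40,0,-31,-43,60,0,-31,-43,60,0,-31,-43,60,0,-31,-43,60,0]'; python3 -c "
from h import *
go([.482,.381,.045],1.67)
cv2.imwrite('pics/s2.png',cv2.resize(ctrl.camera('side')[210:310,190:290,::-1],None,fx=5,fy=5,interpolation=cv2.INTER_CUBIC))
for P in ([.482,.381,.0805],[.482,.381,.125]): print(proj('side',P)-[190,210])"
```

```text
time_s: 1.9
tcp_pos: [0.4823, 0.3826, 0.1265]
orientation: [-0.154, 3.137, 0.003]
contact_force: [0.9, 0.8, -0.1]
finger_gap: 0.04
gripper_force: 0.0
d [ 0.5 -1.7 81.5] spin -0.001 yaw 1.669 tilt [ 3.0e-04  1.8e-03 -1.0e+00] tcp [0.4823 0.3826 0.1265] t 1.9 j7 0.88
[52.84909396 57.9587149 ]
[52.39002801 45.79996572]
```

View pics/s2.png

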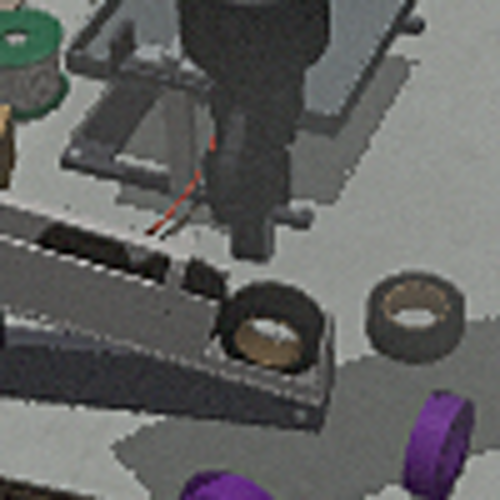

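```bash
python3 -m inch '[0,-2,25,0,0,-2,50,0,0,-2,65,0,0,-2,75,0,0,-2,81,0,0,-2,81,0,0,-2,81,0]'; python3 -m inch '[0,0,0,0,0,0,0,0,0,0,0,0,0,0,0,0,0,0,0,0,0,0,0,0]' 0 60; python3 -m inch '[0,0,-15,0,0,0,-35,0,0,0,-70,0,0,0,-105,0,0,0,-140,0,0,0,-140,0,0,0,-140,0]'; python3 -c "
from h import *
go([.578,.129,.2],1.49)
cv2.imwrite('pics/s3.png',cv2.resize(ctrl.camera('side')[180:310,180:290,::-1],None,fx=4,fy=4,interpolation=cv2.INTER_CUBIC))"
```

```text
time_s: 2.53
tcp_pos: [0.4837, 0.379, 0.0453]
orientation: [-0.15, 3.137, 0.001]
contact_force: [0.2, 0.5, 0.2]
finger_gap: 0.0403
gripper_force: 0.0
time_s: 3.03
tcp_pos: [0.4841, 0.3789, 0.0457]
orientation: [-0.149, 3.136, 0.002]
contact_force: [-0.4, -0.1, 7.1]
finger_gap: 0.0174
gripper_force: 58.9
time_s: 3.62
tcp_pos: [0.4845, 0.3789, 0.187]
orientation: [-0.149, 3.134, 0.005]
contact_force: [0.8, -0.1, -2.1]
finger_gap: 0.0174
gripper_force: 60.2
d [ -69.5 -257.6  -13.5] spin 0.176 yaw 1.666 tilt [ 0.0037  0.0031 -1.    ] tcp [0.4845 0.3789 0.187 ] t 3.6167 j7 0.89
```

View pics/s3.png

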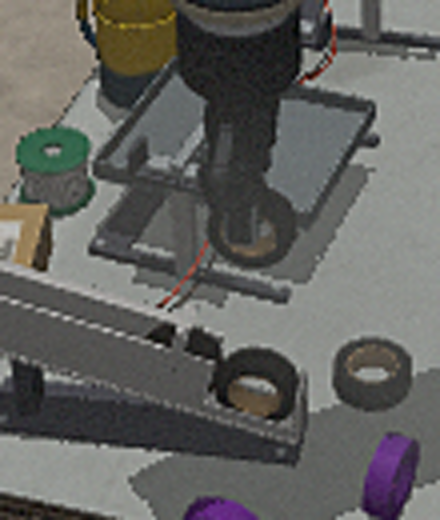

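The first roll is held, and the second has rolled into the nest at crop (255,385). Its successor seems to be behind it.

```bash
cat >> h.py <<'E'
C=np.array([.578,.130]);PSI=-.08
def cad(x,y,z,yaw=None,c=C,psi=PSI):
    p=R.from_euler('z',psi).apply([x,y,0])[:2]+c
    go([*p,z],None if yaw is None else psi+yaw)
E
python3 -c "
from h import *
cad(-.047,.045,.187,np.pi/2)"
```

```text
d [ -32.  -203.6   -2.1] spin 0.175 yaw 1.666 tilt [ 1.1e-03  9.0e-04 -1.0e+00] tcp [0.4836 0.3782 0.1851] t 3.6667 j7 0.89
```

```bash
python3 -m inch '[-5,-35,0,0.05,-10,-70,0,0.1,-16,-105,0,0.15,-21,-140,0,0.175,-27,-170,0,0.175,-32,-195,0,0.175,-32,-204,0,0.175,-32,-204,0,0.175]'; python3 -m inch '[0,0,0,0,0,0,0,0]'; python3 -c "
from h import *
cad(-.047,.045,.077,np.pi/2)
cv2.imwrite('pics/s4.png',cv2.resize(np.hstack([ctrl.camera('side')[150:280,180:290,::-1],ctrl.camera('top')[130:260,190:300,::-1]]),None,fx=3.5,fy=3.5,interpolation=cv2.INTER_CUBIC))"
```

```text
time_s: 4.33
tcp_pos: [0.5345, 0.1747, 0.1831]
orientation: [-0.132, -3.137, 0.004]
contact_force: [-0.1, -0.1, -1.0]
finger_gap: 0.0172
gripper_force: 60.2
time_s: 4.5
tcp_pos: [0.5339, 0.18, 0.1837]
orientation: [-0.122, -3.138, -0.001]
contact_force: [-0.2, 0.6, -0.7]
finger_gap: 0.0173
gripper_force: 60.2
d [ -1.1  -1.4 106.7] spin 0.002 yaw 1.493 tilt [-1.4e-03  6.0e-04 -1.0e+00] tcp [0.5339 0.18   0.1837] t 4.5 j7 1.08
```

View pics/s4.png

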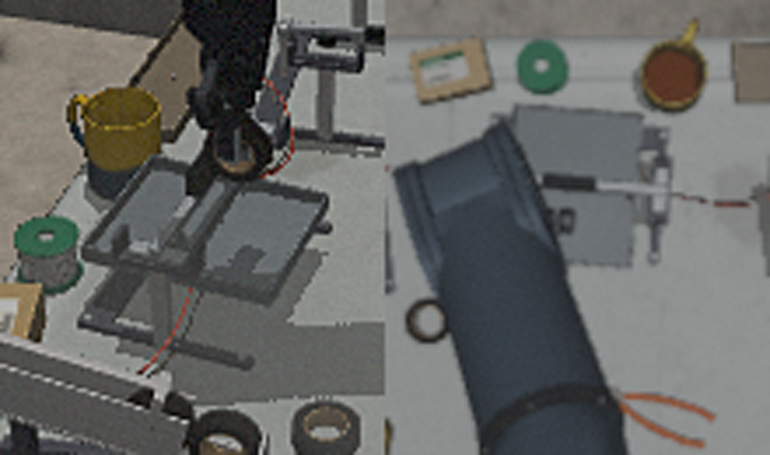

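The roll at (240,150) hangs over the near bay, and the handle is clear. Lowering and releasing.

```bash
python3 -m inch '[-1,-1,30,0,-1,-1,60,0,-1,-1,80,0,-1,-1,95,0,-1,-1,103,0,-1,-1,106,0,-1,-1,106,0,-1,-1,106,0]'; python3 -m inch '[0,0,0,0,0,0,0,0,0,0,0,0]' 41; python3 -m inch '[0,0,-15,0,0,0,-40,0,0,0,-80,0,0,0,-115,0,0,0,-115,0]'; python3 -c "
from h import *
go([.482,.379,.14],1.67)
cv2.imwrite('pics/s5.png',cv2.resize(ctrl.camera('side')[150:300,170:290,::-1],None,fx=3.5,fy=3.5,interpolation=cv2.INTER_CUBIC))"
```

```text
time_s: 5.27
tcp_pos: [0.5361, 0.1777, 0.0791]
orientation: [0.124, 3.138, 0.001]
contact_force: [0.8, -0.3, -0.9]
finger_gap: 0.0172
gripper_force: 60.2
time_s: 5.52
tcp_pos: [0.5361, 0.1773, 0.0792]
orientation: [0.125, 3.138, 0.001]
contact_force: [-0.5, 0.3, 0.4]
finger_gap: 0.0348
gripper_force: 0.0
time_s: 5.93
tcp_pos: [0.5389, 0.1781, 0.2005]
orientation: [0.126, 3.129, 0.007]
contact_force: [0.3, 0.2, 0.6]
finger_gap: 0.0351
gripper_force: 0.0
d [ 73.4 195.4  60.8] spin -0.18 yaw 1.49 tilt [ 0.01    0.004  -0.9999] tcp [0.5389 0.1781 0.2005] t 5.9333 j7 1.08
```

View pics/s5.png

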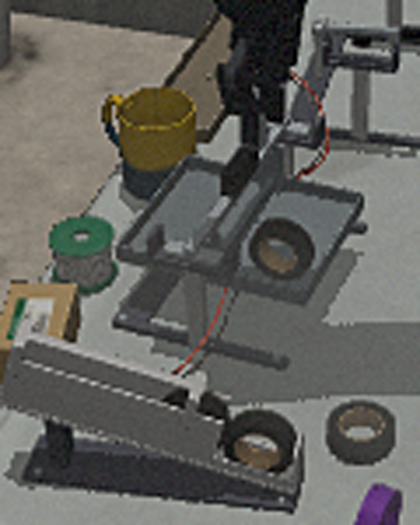

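Roll 1 stands on edge in the near bay at (283,248). Now the second one.

```bash
python3 -m inch '[12,33,0,-0.05,24,65,10,-0.1,36,98,20,-0.18,48,130,30,-0.18,60,162,40,-0.18,73,190,50,-0.18,73,197,60,-0.18,73,197,60,-0.18]'; python3 -m inch '[0,0,0,0,0,0,0,0]'; python3 -c "
from h import *
go([.482,.379,.045],1.67)"
```

```text
time_s: 6.65
tcp_pos: [0.4759, 0.3818, 0.1308]
orientation: [0.165, -3.134, 0.001]
contact_force: [-0.4, -1.2, -0.8]
finger_gap: 0.0352
gripper_force: 0.0
time_s: 6.82
tcp_pos: [0.4793, 0.3776, 0.1335]
orientation: [-0.154, 3.138, -0.002]
contact_force: [0.3, 0.4, -0.1]
finger_gap: 0.0348
gripper_force: 0.0
d [-2.8  1.2 88.5] spin -0.001 yaw 1.669 tilt [ 3.0e-04 -1.2e-03 -1.0e+00] tcp [0.4793 0.3776 0.1335] t 6.8167 j7 0.88
```

```bash
python3 -m inch '[-3,1,25,0,-3,1,50,0,-3,1,70,0,-3,1,82,0,-3,1,88,0,-3,1,88,0,-3,1,88,0]'; python3 -m inch '[0,0,0,0,0,0,0,0,0,0,0,0,0,0,0,0,0,0,0,0,0,0,0,0]' 0 60; python3 -m inch '[0,0,-15,0,0,0,-35,0,0,0,-70,0,0,0,-105,0,0,0,-140,0,0,0,-145,0,0,0,-145,0,0,0,-145,0]'; python3 -c "
from h import *
cad(-.047,-.045,.187,np.pi/2)"
```

```text
time_s: 7.4
tcp_pos: [0.4821, 0.3804, 0.0462]
orientation: [-0.156, 3.137, 0.0]
contact_force: [0.1, 0.6, 0.8]
finger_gap: 0.035
gripper_force: 0.0
time_s: 7.9
tcp_pos: [0.4823, 0.381, 0.0468]
orientation: [-0.157, 3.136, 0.002]
contact_force: [-0.6, -1.8, 7.1]
finger_gap: 0.0177
gripper_force: 59.5
time_s: 8.57
tcp_pos: [0.4812, 0.3805, 0.1905]
orientation: [-0.158, 3.137, 0.0]
contact_force: [-0.2, 0.1, -1.1]
finger_gap: 0.0175
gripper_force: 60.1
d [ -16.9 -294.8    3.4] spin 0.18 yaw 1.671 tilt [ 3.e-04  3.e-04 -1.e+00] tcp [0.4812 0.3805 0.1905] t 8.5667 j7 0.89
```

```bash
python3 -m inch '[-2,-38,0,0.05,-4,-76,0,0.1,-6,-114,0,0.18,-8,-152,0,0.18,-10,-190,0,0.18,-13,-228,0,0.18,-15,-262,0,0.18,-17,-293,0,0.18]'; python3 -m inch '[0,0,0,0,0,0,0,0,0,0,0,0]'; python3 -c "
from h import *
cad(-.047,-.045,.078,np.pi/2)"
```

```text
time_s: 9.23
tcp_pos: [0.5267, 0.088, 0.1887]
orientation: [-0.127, -3.136, 0.002]
contact_force: [1.1, 0.8, -1.0]
finger_gap: 0.0172
gripper_force: 60.1
time_s: 9.48
tcp_pos: [0.5269, 0.0911, 0.1892]
orientation: [-0.125, -3.137, 0.0]
contact_force: [-0.9, 0.2, -0.2]
finger_gap: 0.0178
gripper_force: 60.1
d [ -1.1  -2.1 111.2] spin 0.0 yaw 1.491 tilt [-2.4e-03 -1.0e-04 -1.0e+00] tcp [0.5269 0.0911 0.1892] t 9.4833 j7 1.24
```

```bash
python3 -m inch '[-1,-2,30,0,-1,-2,60,0,-1,-2,85,0,-1,-2,100,0,-1,-2,108,0,-1,-2,110,0,-1,-2,110,0,-1,-2,110,0]'; python3 -m inch '[0,0,0,0,0,0,0,0,0,0,0,0]' 41; python3 -m inch '[0,0,-15,0,0,0,-40,0,0,0,-80,0,0,0,-115,0,0,0,-115,0]'; python3 -c "
from h import *
go([.482,.380,.14],1.67)
cv2.imwrite('pics/s6.png',cv2.resize(np.hstack([ctrl.camera('side')[150:300,170:290,::-1],ctrl.camera('top')[130:280,150:250,::-1]]),None,fx=3.5,fy=3.5,interpolation=cv2.INTER_CUBIC))"
```

```text
time_s: 10.15
tcp_pos: [0.529, 0.0894, 0.0811]
orientation: [0.124, 3.138, 0.001]
contact_force: [0.0, -0.5, -0.3]
finger_gap: 0.0174
gripper_force: 60.1
time_s: 10.4
tcp_pos: [0.5289, 0.0888, 0.0812]
orientation: [0.125, 3.138, 0.001]
contact_force: [0.4, 0.2, -1.0]
finger_gap: 0.0347
gripper_force: 0.0
time_s: 10.82
tcp_pos: [0.5318, 0.0892, 0.2022]
orientation: [0.126, 3.129, 0.005]
contact_force: [0.9, 0.3, -0.0]
finger_gap: 0.0352
gripper_force: 0.0
d [ 73.6 285.6  62.4] spin -0.18 yaw 1.49 tilt [ 0.0102  0.0025 -0.9999] tcp [0.5318 0.0892 0.2022] t 10.8167 j7 1.24
```

View pics/s6.png

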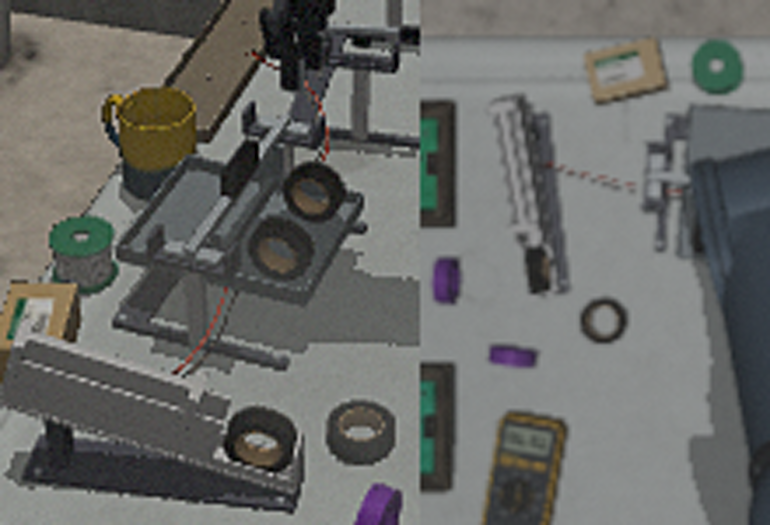

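Both rolls stand in the near bay, at (280,247) and (315,192). The third roll is now in the nest with nothing behind it, and there is one loose roll. With roll3 present and one loose roll, that is the maximum of 2, so it is four rolls in all.

```bash
python3 -m inch '[9,36,0,-0.05,18,72,10,-0.1,27,108,20,-0.18,36,144,30,-0.18,46,180,40,-0.18,55,216,50,-0.18,64,250,60,-0.18,73,284,60,-0.18]'; python3 -m inch '[0,2,0,0,0,2,0,0,0,2,0,0]'; python3 -c "
from h import *
go([.482,.380,.045],1.67)"
```

```text
time_s: 11.58
tcp_pos: [0.4762, 0.3782, 0.132]
orientation: [0.158, -3.133, 0.005]
contact_force: [0.3, 0.2, 0.2]
finger_gap: 0.0348
gripper_force: 0.0
time_s: 11.83
tcp_pos: [0.4777, 0.3787, 0.1342]
orientation: [0.158, -3.136, 0.003]
contact_force: [0.6, -0.1, 0.4]
finger_gap: 0.0347
gripper_force: 0.0
d [-4.5  1.  89.2] spin 0.001 yaw 1.671 tilt [-0.0013 -0.002  -1.    ] tcp [0.4777 0.3787 0.1342] t 11.8333 j7 0.89
```

```bash
python3 -m inch '[-4,1,25,0,-4,1,50,0,-4,1,70,0,-4,1,82,0,-4,1,89,0,-4,1,89,0,-4,1,89,0]'; python3 -m inch '[0,0,0,0,0,0,0,0,0,0,0,0,0,0,0,0,0,0,0,0,0,0,0,0]' 0 60; python3 -m inch '[0,0,-15,0,0,0,-35,0,0,0,-70,0,0,0,-105,0,0,0,-140,0,0,0,-160,0,0,0,-160,0,0,0,-160,0]'; python3 -c "
from h import *
cad(.047,-.045,.2,np.pi/2)"
```

```text
time_s: 12.42
tcp_pos: [0.4826, 0.3806, 0.0469]
orientation: [-0.156, 3.137, -0.0]
contact_force: [0.1, -0.6, 0.3]
finger_gap: 0.0354
gripper_force: 0.0
time_s: 12.92
tcp_pos: [0.4828, 0.3814, 0.0476]
orientation: [-0.157, 3.136, 0.002]
contact_force: [-0.2, -1.4, 8.5]
finger_gap: 0.0176
gripper_force: 60.9
time_s: 13.58
tcp_pos: [0.4824, 0.3814, 0.2079]
orientation: [-0.157, 3.135, 0.003]
contact_force: [-0.7, -1.0, -1.4]
finger_gap: 0.0175
gripper_force: 60.1
d [-108.1 -312.5    7.6] spin 0.18 yaw 1.671 tilt [ 0.0022  0.002  -1.    ] tcp [0.4824 0.3814 0.2079] t 13.5833 j7 0.9
```

```bash
python3 -m inch '[-12,-35,0,0.05,-25,-70,0,0.1,-37,-106,0,0.18,-50,-142,0,0.18,-62,-178,0,0.18,-74,-214,0,0.18,-87,-250,0,0.18,-98,-282,0,0.18]'; python3 -m inch '[-7,-22,0,0,-10,-31,0,0,-10,-31,0,0,-10,-31,0,0]'; python3 -c "
from h import *
cad(.047,-.045,.080,np.pi/2)"
```

```text
time_s: 14.25
tcp_pos: [0.6077, 0.1074, 0.2049]
orientation: [-0.127, -3.137, 0.002]
contact_force: [0.9, 0.6, -1.2]
finger_gap: 0.0169
gripper_force: 60.1
time_s: 14.58
tcp_pos: [0.6145, 0.0795, 0.2055]
orientation: [-0.125, -3.137, -0.001]
contact_force: [0.5, 0.9, -0.3]
finger_gap: 0.0173
gripper_force: 60.1
d [ -6.8   2.3 125.4] spin 0.0 yaw 1.491 tilt [-1.9e-03  6.0e-04 -1.0e+00] tcp [0.6145 0.0795 0.2055] t 14.5833 j7 1.3
```

```bash
python3 -m inch '[-7,1,30,0,-7,1,60,0,-7,1,90,0,-7,1,110,0,-7,1,120,0,-7,1,124,0,-7,1,124,0,-7,1,124,0]'; python3 -m inch '[0,0,0,0,0,0,0,0,0,0,0,0]' 41; python3 -m inch '[0,0,-15,0,0,0,-40,0,0,0,-80,0,0,0,-120,0,0,0,-130,0,0,0,-130,0]'; python3 -c "
from h import *
im=ctrl.camera('top'); cv2.imwrite('pics/t7.png',im[:,:,::-1])
m=((im.max(2)<75)[195:245,185:225]).astype(np.uint8)
c=max(cv2.findContours(m,cv2.RETR_EXTERNAL,2)[0],key=cv2.contourArea)
(x,y),r=cv2.minEnclosingCircle(c);print(x+185,y+195,r)
p=plane('top',(x+185,y+195),.012);print(p)
go([*p[:2],.13],0.0);go([*p[:2],.13],1.57)"
```

```text
time_s: 15.25
tcp_pos: [0.6229, 0.08, 0.0835]
orientation: [0.124, 3.138, 0.001]
contact_force: [-0.4, 0.4, 0.0]
finger_gap: 0.0172
gripper_force: 60.1
time_s: 15.5
tcp_pos: [0.6229, 0.0791, 0.0835]
orientation: [0.125, 3.137, 0.001]
contact_force: [0.6, -0.5, -0.2]
finger_gap: 0.0346
gripper_force: 0.0
time_s: 16.0
tcp_pos: [0.6245, 0.0791, 0.2172]
orientation: [0.126, 3.131, 0.003]
contact_force: [0.4, -0.7, -0.6]
finger_gap: 0.0352
gripper_force: 0.0
202.0 221.5 6.500100135803223
[0.41662787 0.30961832 0.012     ]
d [224.8 213.2  84. ] spin 1.491 yaw 1.491 tilt [ 4.3e-03  8.0e-04 -1.0e+00] tcp [0.6233 0.079  0.2147] t 16.05 j7 1.3
d [224.8 213.2  84. ] spin -0.079 yaw 1.491 tilt [ 4.3e-03  8.0e-04 -1.0e+00] tcp [0.6233 0.079  0.2147] t 16.05 j7 1.3
```

```bash
python3 -m inch '[28,26,0,0,56,53,0,0,85,80,0,0,113,107,0,0,141,134,0,0,169,160,0,0,197,187,0,0,224,212,0,0]' 88; python3 -m inch '[0,0,30,0,0,0,60,0,0,0,84,0,0,0,84,0,0,0,84,0]';  python3 -c "
from h import *
im=ctrl.camera('top')
go([.4175,.309,.001],1.52)
im=ctrl.camera('side');cv2.imwrite('pics/s8.png',cv2.resize(np.hstack([im[150:300,190:320,::-1]]),None,fx=3.5,fy=3.5,interpolation=cv2.INTER_CUBIC))"
```

```text
time_s: 16.72
tcp_pos: [0.4137, 0.3091, 0.2114]
orientation: [-0.125, -3.138, 0.002]
contact_force: [0.9, 0.6, 0.3]
finger_gap: 0.075
gripper_force: 0.0
time_s: 17.13
tcp_pos: [0.415, 0.3073, 0.1272]
orientation: [-0.125, -3.136, 0.004]
contact_force: [0.1, 0.8, 0.8]
finger_gap: 0.0749
gripper_force: 0.0
d [ -1.6   1.4 127.5] spin -0.029 yaw 1.491 tilt [-9.e-04 -8.e-04 -1.e+00] tcp [0.4159 0.3079 0.1285] t 17.1833 j7 0.74
```

View pics/s8.png

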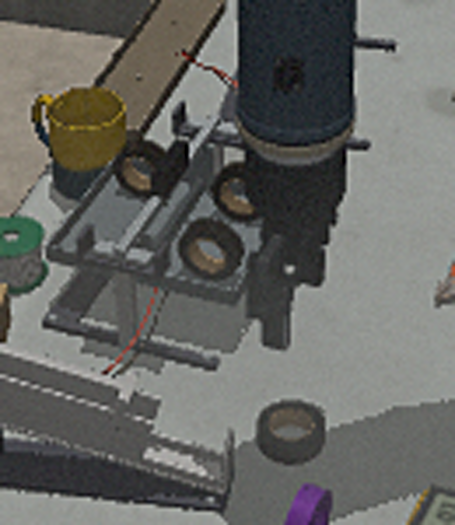

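All three rack rolls are in the caddy, the rack is empty, and the loose roll at (291,430) has not moved. Descending on it.

```bash
python3 -m inch '[-2,1,40,0,-2,1,80,0,-2,1,105,0,-2,1,118,0,-2,1,124,0,-2,1,127,0,-2,1,127,0,-2,1,127,0]'; python3 -m inch '[0,0,0,0,0,0,0,0,0,0,0,0,0,0,0,0,0,0,0,0]' 20 40; python3 -m inch '[0,0,-15,0,0,0,-40,0,0,0,-80,0,0,0,-120,0,0,0,-160,0,0,0,-195,0,0,0,-195,0,0,0,-195,0]'; python3 -c "
from h import *
cad(.047,.018,.2,np.pi/2)"
```

```text
time_s: 17.9
tcp_pos: [0.4189, 0.3095, 0.0027]
orientation: [0.126, 3.137, 0.002]
contact_force: [1.1, 0.1, 0.2]
finger_gap: 0.0752
gripper_force: 0.0
time_s: 18.32
tcp_pos: [0.4186, 0.3094, 0.0029]
orientation: [0.126, 3.137, 0.002]
contact_force: [-1.5, 0.3, 11.2]
finger_gap: 0.0541
gripper_force: 40.1
time_s: 18.98
tcp_pos: [0.4189, 0.3097, 0.1991]
orientation: [0.125, 3.135, 0.006]
contact_force: [0.2, -0.5, -0.7]
finger_gap: 0.0541
gripper_force: 43.1
d [-219.9 -148.4   -0.6] spin 0.0 yaw 1.491 tilt [ 0.0041  0.0036 -1.    ] tcp [0.4189 0.3097 0.1991] t 18.9833 j7 0.75
```

```bash
python3 -m inch '[-28,-19,0,0,-56,-38,0,0,-84,-57,0,0,-112,-76,0,0,-140,-95,0,0,-168,-114,0,0,-196,-132,0,0,-219,-148,0,0]'; python3 -m inch '[0,0,0,0,0,0,0,0,0,0,0,0]'; python3 -c "
from h import *
cad(.047,.018,.058,np.pi/2)
im=ctrl.camera('side');cv2.imwrite('pics/s9.png',cv2.resize(im[130:250,190:320,::-1],None,fx=4,fy=4,interpolation=cv2.INTER_CUBIC))"
```

```text
time_s: 19.65
tcp_pos: [0.6255, 0.1417, 0.1949]
orientation: [-0.127, -3.137, 0.002]
contact_force: [0.4, -0.0, -1.1]
finger_gap: 0.0546
gripper_force: 43.1
time_s: 19.9
tcp_pos: [0.6234, 0.1444, 0.1951]
orientation: [-0.125, -3.137, 0.0]
contact_force: [0.3, 0.3, -0.9]
finger_gap: 0.0545
gripper_force: 43.1
d [-3.200e+00  1.000e-01  1.371e+02] spin 0.0 yaw 1.491 tilt [-2.5e-03 -1.0e-04 -1.0e+00] tcp [0.6234 0.1444 0.1951] t 19.9 j7 1.19
```

View pics/s9.png

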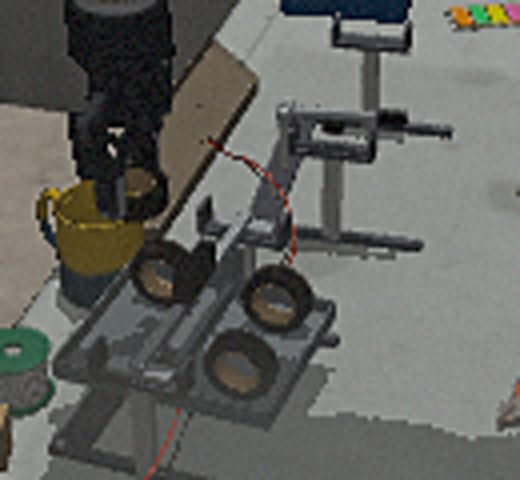

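The roll is held flat at (140,190) above the far bay. I'll shift it 6 mm outward, so the gripper body clears the handle, and release it slightly high.

```bash
python3 -m inch '[-9,0,20,0,-9,0,55,0,-9,0,85,0,-9,0,108,0,-9,0,122,0,-9,0,130,0,-9,0,130,0,-9,0,130,0]'; python3 -c "
from h import *
cad(.053,.018,.064,np.pi/2)"; python3 -m inch '[0,0,0,0,0,0,0,0,0,0,0,0]' 78; python3 -m inch '[0,0,-15,0,0,0,-40,0,0,0,-80,0,0,0,-120,0,0,0,-150,0,0,0,-150,0]'; python3 -c "
from h import *
im=ctrl.camera('side');cv2.imwrite('pics/s10.png',cv2.resize(im[130:250,190:320,::-1],None,fx=4,fy=4,interpolation=cv2.INTER_CUBIC))"
```

```text
time_s: 20.62
tcp_pos: [0.6333, 0.1441, 0.0668]
orientation: [-0.124, -3.139, -0.0]
contact_force: [0.1, 0.5, 0.2]
finger_gap: 0.0539
gripper_force: 43.1
d [ 1.  -0.5  2.8] spin 0.001 yaw 1.492 tilt [-0.e+00  2.e-04 -1.e+00] tcp [0.6333 0.1441 0.0668] t 20.6167 j7 1.19
time_s: 20.87
tcp_pos: [0.6341, 0.1435, 0.0677]
orientation: [0.125, 3.137, 0.001]
contact_force: [0.6, -0.2, -0.2]
finger_gap: 0.0665
gripper_force: 0.0
time_s: 21.37
tcp_pos: [0.6368, 0.1439, 0.2245]
orientation: [0.126, 3.128, 0.006]
contact_force: [1.1, 0.1, 0.3]
finger_gap: 0.0665
gripper_force: 0.0
```

View pics/s10.png

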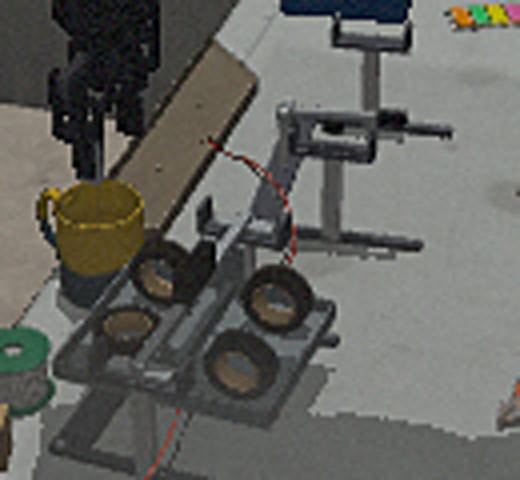

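Four rolls are in the caddy: three on edge and one flat at (128,328). Next I measure the dispatch stand, taking its leg ends relative to those of the identical loading stand, whose pose I know from the caddy.

```bash
python3 - <<'E'
from h import *
np.set_printoptions(precision=4,suppress=True)
g=cv2.cvtColor(cv2.imread("pics/top0.png"),cv2.COLOR_BGR2GRAY).astype(float)
def leg(c,r):
    c,r=int(round(c)),int(round(r)); w=np.clip(110-g[r-6:r-1,c-4:c+5],0,None)
    cx=(w*np.arange(c-4,c+5)).sum()/w.sum(); k=int(round(cx))
    p=g[r-6:r+6,k-1:k+2].min(1); i=np.where((p[:-1]<105)&(p[1:]>=105))[0]
    e=[r-6+j+(105-p[j])/(p[j+1]-p[j]) for j in i]; return cx,e,p.astype(int)
P={}
for n,c,r in(("LL",218.9,201.7),("LR",266.7,204.6),("DL",303.8,212.7),("DR",352.2,209.8)):
    cx,e,p=leg(c,r); print(n,cx,e,p); P[n]=plane("top",(cx,e[-1]),.012)
    print(P[n])
cl=(P["LL"]+P["LR"])[:2]/2; u=(P["LL"]-P["LR"])[:2]; print("span",np.linalg.norm(u),"yawL",np.arctan2(-u[0],u[1]))
cd=(P["DL"]+P["DR"])[:2]/2; v=(P["DL"]-P["DR"])[:2]; psd=np.arctan2(-v[0],v[1]); print("span",np.linalg.norm(v),"yawD",psd)
off=R.from_euler('z',-PSI).apply([*(C-cl),0]); print("off",off)
for ps in(psd,): print("seatD",cd+R.from_euler('z',ps).apply(off)[:2])
T=lambda x,y:(145+x/3.45-.35,135+y/3.45-.35)
s=lambda x,y:(190+x/4-.4,130+y/4-.4)
print("Rbr far",tri(T(733,155),s(337,22)),"near",tri(T(737,220),s(408,26)),"hinge",tri(T(557,165),s(286,110)))
# lever grip dark blob
for n,im,(x0,x1,y0,y1) in(("top",cv2.imread("pics/top0.png"),(298,316,196,216)),("side",cv2.imread("pics/side0.png"),(275,300,150,170))):
    w=np.clip(55-im.max(2)[y0:y1,x0:x1].astype(float),0,None);yy,xx=np.mgrid[y0:y1,x0:x1]; q=((w*xx).sum()/w.sum(),(w*yy).sum()/w.sum());print(n,q,(w>0).sum())
    P[n]=q
print("grip",tri(P["top"],P["side"]))
E
```

```text
LL 218.72661870503597 [np.float64(201.59574468085106)] [ 77  72  82  97  87  77 124 138 139 140 140 139]
[0.5016 0.2382 0.012 ]
LR 266.4728260869565 [np.float64(201.84375), np.float64(205.03571428571428)] [ 79  80  78 110 107 100 104 132 140 140 140 140]
[0.4865 0.0336 0.012 ]
DL 305.1042873696408 [np.float64(210.29166666666666), np.float64(213.21428571428572)] [ 53  52  66  98 122 113  99 127 138 137 138 137]
[ 0.4513 -0.1315  0.012 ]
DR 351.2662116040956 [np.float64(210.17241379310346)] [ 78  75  68  81  77  66 100 129 137 136 136 135]
[ 0.464  -0.3286  0.012 ]
span 0.20523839280315467 yawL -0.07365501388994972
span 0.19755211423300256 yawD 0.06409935039071304
off [0.0841 0.0008 0.    ]
seatD [ 0.5415 -0.2238]
Rbr far (array([ 0.5856, -0.3275,  0.1167]), np.float64(0.003384021794820127)) near (array([ 0.5121, -0.3293,  0.1217]), np.float64(0.0002018204411010229)) hinge (array([ 0.5757, -0.1215,  0.1329]), np.float64(0.0013880121509004062))
top (np.float64(306.3), np.float64(205.34285714285716)) 14
side (np.float64(285.7571865443425), np.float64(162.00489296636087)) 80
grip (array([ 0.4852, -0.1225,  0.1265]), np.float64(0.0006624584251171058))
```

```bash
cat >> h.py <<'E'
D=np.array([.542,-.223]);PD=.064
E
python3 -c "
from h import *
go([.482,-.1235,.18],PD+np.pi/2)"
python3 -m inch '[0,-33,0,0,20,-66,0,-0.05,40,-100,0,-0.1,60,-135,0,-0.14,80,-170,0,-0.14,100,-204,0,-0.14,125,-235,0,-0.14,150,-262,10,-0.14]' 47
python3 -m inch '[0,0,0,0,0,0,0,0,0,0,0,0]'; python3 -c "
from h import *
go([.482,-.1235,.114],PD+np.pi/2)
ctrl.camera('top')
P=[.482,-.1235,.13];print(proj('top',P),proj('side',P))
P={}
for n,(x0,x1,y0,y1) in(('side',(278,300,148,170)),):
    im=ctrl.camera(n);w=np.clip(55-im.max(2)[y0:y1,x0:x1].astype(float),0,None);yy,xx=np.mgrid[y0:y1,x0:x1];print((w*xx).sum()/w.sum(),(w*yy).sum()/w.sum(),(w>0).sum())
"
```

```text
d [ 132.  -278.7   39.3] spin -0.144 yaw 1.491 tilt [ 0.0078  0.0022 -1.    ] tcp [0.6355 0.1437 0.2211] t 21.4167 j7 1.2
time_s: 22.08
tcp_pos: [0.462, -0.1081, 0.207]
orientation: [-0.092, 3.138, -0.001]
contact_force: [1.5, -0.5, -0.2]
finger_gap: 0.0397
gripper_force: 0.0
time_s: 22.33
tcp_pos: [0.4633, -0.1056, 0.2063]
orientation: [-0.094, 3.14, 0.001]
contact_force: [0.0, 0.5, 0.2]
finger_gap: 0.0401
gripper_force: 0.0
d [-17.6 -19.   92.3] spin -0.004 yaw 1.631 tilt [ 2.e-04  4.e-04 -1.e+00] tcp [ 0.4633 -0.1056  0.2063] t 22.3333 j7 1.75
[306.64686925 206.07633599] [286.82319971 161.13343608]
287.1411428571429 161.7822857142857 74
```

```bash
python3 -m inch '[-9,-10,10,0,-18,-19,30,0,-18,-19,50,0,-18,-19,65,0,-18,-19,78,0,-18,-19,86,0,-18,-19,91,0,-18,-19,91,0]'; python3 -m inch '[0,0,0,0,0,0,0,0]'; python3 -c "
from h import *
go([.482,-.1235,.114],PD+np.pi/2)"; python3 -m inch '[0,0,0,0,0,0,0,0,0,0,0,0,0,0,0,0,0,0,0,0,0,0,0,0]' 0 25
```

```text
time_s: 23.1
tcp_pos: [0.4823, -0.1231, 0.1146]
orientation: [0.096, -3.139, -0.001]
contact_force: [0.5, -0.1, -1.0]
finger_gap: 0.0402
gripper_force: 0.0
time_s: 23.27
tcp_pos: [0.4828, -0.1237, 0.1161]
orientation: [-0.095, 3.139, -0.0]
contact_force: [0.2, 1.1, 1.1]
finger_gap: 0.04
gripper_force: 0.0
d [0.8 0.3 2.1] spin -0.004 yaw 1.631 tilt [ 1.2e-03 -2.0e-04 -1.0e+00] tcp [ 0.4828 -0.1237  0.1161] t 23.2667 j7 1.78
time_s: 23.77
tcp_pos: [0.4825, -0.1244, 0.1157]
orientation: [-0.094, 3.139, -0.001]
contact_force: [0.4, -4.3, 1.3]
finger_gap: 0.0112
gripper_force: 30.3
```

```bash
python3 -m inch '[-1,0,-12,0,-3,0,-24,0,-7,0,-36,0,-12,0,-47,0,-18,0,-57,0,-26,0,-67,0,-35,0,-75,0,-45,0,-83,0]'; python3 -m inch '[-11,0,-5,0,-22,0,-10,0,-34,0,-13,0,-46,0,-15,0,-58,0,-15,0,-70,0,-13,0,-74,0,-12,0,-74,0,-12,0]';  python3 -m inch '[0,0,0,0,0,0,0,0]'; python3 -c "
from h import *
go([.482,-.1235,.116])"
```

```text
time_s: 24.43
tcp_pos: [0.5263, -0.1212, 0.1979]
orientation: [0.094, -3.138, -0.0]
contact_force: [3.4, -4.0, -14.1]
finger_gap: 0.0117
gripper_force: 27.0
time_s: 25.1
tcp_pos: [0.5995, -0.116, 0.2102]
orientation: [0.095, -3.136, -0.002]
contact_force: [-6.4, 1.3, 5.5]
finger_gap: 0.0113
gripper_force: 29.1
time_s: 25.27
tcp_pos: [0.5995, -0.116, 0.2102]
orientation: [0.095, -3.137, -0.002]
contact_force: [-5.0, 0.5, 5.6]
finger_gap: 0.0117
gripper_force: 29.1
d [117.5  -0.5  94.6] spin 0 yaw 1.631 tilt [-0.0029  0.001  -1.    ] tcp [ 0.5995 -0.116   0.2102] t 25.2667 j7 1.75
```

The lever is against its upper stop (−5 N). Release, rise, and go to the caddy handle.

```bash
python3 -m inch '[0,0,0,0,0,0,0,0,0,0,0,0]' 47; python3 -m inch '[0,0,-20,0,0,0,-45,0,0,0,-75,0,0,0,-85,0,0,0,-85,0]';python3 -m inch '[4,32,0,0.12,8,64,0,0.24,12,96,0,0.36,16,128,0,0.48,20,160,0,0.6,22,192,0,0.72,24,224,0,0.84,25,244,0,0.96]';python3 -m inch '[0,0,0,0.12,0,0,0,0.24,0,0,0,0.36,0,0,0,0.48,0,0,0,0.6,0,0,0,0.72,0,0,0,0.75,0,0,0,0.75]'; python3 -c "
from h import *
cad(0,0,.2,0)
t=np.pi-1.75
im=ctrl.camera('side')
P=[.58+.0175,-.117,.229];q=proj('side',P);print(q); x0,y0=(q-9).astype(int)
w=np.clip(55-im.max(2)[y0:y0+18,x0:x0+18].astype(float),0,None);yy,xx=np.mgrid[y0:y0+18,x0:x0+18];print((w*xx).sum()/w.sum(),(w*yy).sum()/w.sum(),(w>0).sum())"
```

```text
time_s: 25.52
tcp_pos: [0.6011, -0.1163, 0.2103]
orientation: [-0.095, 3.14, 0.001]
contact_force: [0.6, -0.7, 1.4]
finger_gap: 0.0402
gripper_force: 0.0
time_s: 25.93
tcp_pos: [0.6025, -0.1168, 0.2985]
orientation: [-0.094, 3.135, -0.001]
contact_force: [1.0, 0.6, -0.1]
finger_gap: 0.0402
gripper_force: 0.0
time_s: 26.6
tcp_pos: [0.56, 0.1294, 0.2941]
orientation: [-1.369, -2.825, -0.0]
contact_force: [-0.8, 0.1, -0.6]
finger_gap: 0.0402
gripper_force: 0.0
time_s: 27.27
tcp_pos: [0.5609, 0.1255, 0.2941]
orientation: [-2.309, -2.13, 0.003]
contact_force: [0.2, 0.1, 0.1]
finger_gap: 0.0401
gripper_force: 0.0
d [ 5.9 16.8 94.1] spin -0.0 yaw -0.08 tilt [-1.5e-03 -8.0e-04 -1.0e+00] tcp [0.5609 0.1255 0.2941] t 27.2667 j7 -0.23
[254.7768415  132.93052655]
253.01668187149747 131.34888570311483 257
```

```bash
python3 -m inch '[3,9,30,0,6,17,60,0,6,17,90,0,6,17,115,0,6,17,135,0,6,17,145,0,6,17,145,0,6,17,145,0]'; python3 -c "
from h import *
cad(0,0,.107,0)
im=ctrl.camera('side');h=im[185:225,230:255]
P=[*C,.126];q=proj('side',P);print('pred handle',q)
"
```

```text
time_s: 27.98
tcp_pos: [0.5789, 0.1299, 0.1505]
orientation: [-2.307, -2.133, 0.001]
contact_force: [0.1, -0.0, 0.1]
finger_gap: 0.04
gripper_force: 0.0
d [ 0.  -0.8 43.5] spin 0.002 yaw -0.078 tilt [-4.e-04 -2.e-04 -1.e+00] tcp [0.5789 0.1299 0.1505] t 27.9833 j7 -0.17
pred handle [238.35351759 197.54543789]
```

```bash
python3 -m inch '[0,-1,12,0,0,-1,24,0,0,-1,34,0,0,-1,40,0,0,-1,43,0,0,-1,43,0,0,-1,43,0]'; python3 -m inch '[0,0,0,0,0,0,0,0,0,0,0,0,0,0,0,0,0,0,0,0,0,0,0,0]' 0 110; python3 -m inch '[0,0,-2,0,0,0,-5,0,0,0,-9,0,0,0,-14,0,0,0,-18,0,0,0,-20,0,0,0,-20,0,0,0,-20,0]'; python3 -c "
from h import *
cad(0,0,.107,0);s=ctrl.sense();print(s['ft_torque'],s['contact_force'])"
```

```text
time_s: 28.62
tcp_pos: [0.5781, 0.1301, 0.1078]
orientation: [2.307, 2.132, 0.001]
contact_force: [0.4, 0.2, 0.2]
finger_gap: 0.0402
gripper_force: 0.0
time_s: 29.12
tcp_pos: [0.5785, 0.1301, 0.1082]
orientation: [2.307, 2.131, 0.002]
contact_force: [0.6, -0.8, 5.3]
finger_gap: 0.0126
gripper_force: 107.9
time_s: 29.78
tcp_pos: [0.5778, 0.1302, 0.1275]
orientation: [2.307, 2.132, 0.0]
contact_force: [-0.5, -0.1, -5.3]
finger_gap: 0.0125
gripper_force: 107.2
d [-0.2  0.2 20.5] spin 0.001 yaw -0.079 tilt [ 2.e-04  1.e-04 -1.e+00] tcp [0.5778 0.1302 0.1275] t 29.7833 j7 -0.16
[ 0.03493528 -0.00864465 -0.04928404] [-0.52817183 -0.10866613 -5.32111047]
```

Lifted, with 5.3 N on the wrist, which matches the caddy and four rolls. Now raise it clear of the upright lever.

```bash
python3 -m inch '[0,0,-6,0,0,0,-16,0,0,0,-30,0,0,0,-48,0,0,0,-68,0,0,0,-88,0,0,0,-105,0,0,0,-120,0]'; python3 -m inch '[0,0,-14,0,0,0,-28,0,0,0,-42,0,0,0,-56,0,0,0,-66,0,0,0,-74,0,0,0,-78,0,0,0,-80,0]'; python3 -m inch '[0,0,0,0,0,0,0,0,0,0,0,0,0,0,0,0]'; python3 -c "
from h import *
go([*D,.327],PD)"
```

```text
time_s: 30.45
tcp_pos: [0.578, 0.1299, 0.2497]
orientation: [2.307, 2.131, 0.002]
contact_force: [0.6, -0.0, -5.3]
finger_gap: 0.0123
gripper_force: 107.5
time_s: 31.12
tcp_pos: [0.5778, 0.1301, 0.3279]
orientation: [2.307, 2.132, 0.001]
contact_force: [0.3, 0.7, -5.2]
finger_gap: 0.012
gripper_force: 107.5
time_s: 31.45
tcp_pos: [0.5775, 0.1301, 0.3268]
orientation: [-2.307, -2.132, 0.002]
contact_force: [0.4, 0.9, -5.0]
finger_gap: 0.0124
gripper_force: 107.5
d [-354.8   -7.6   -0. ] spin -0.143 yaw -0.079 tilt [-1.1e-03 -4.0e-04 -1.0e+00] tcp [0.5775 0.1301 0.3268] t 31.45 j7 -0.23
```

```bash
python3 -m inch '[-5,0,0,0,-15,0,0,0,-30,0,0,0,-48,-1,0,0,-68,-1,0,0,-90,-2,0,0,-112,-2,0,0,-134,-3,0,0]'; python3 -m inch '[-22,0,0,-0.01,-44,-1,0,-0.03,-66,-1,0,-0.05,-88,-2,0,-0.07,-110,-2,0,-0.09,-132,-3,0,-0.11,-152,-3,0,-0.13,-170,-4,0,-0.143]'; python3 -m inch '[-17,-3,0,0,-31,-5,0,0,-41,-7,0,0,-47,-8,0,0,-50,-8,0,0,-50,-8,0,0,-50,-8,0,0]';  python3 -c "
from h import *
go([*D,.327],PD)"
```

```text
time_s: 32.12
tcp_pos: [0.5636, -0.0063, 0.3276]
orientation: [2.309, 2.13, -0.0]
contact_force: [1.1, 0.9, -5.1]
finger_gap: 0.0126
gripper_force: 107.5
time_s: 32.78
tcp_pos: [0.5455, -0.1758, 0.3277]
orientation: [2.15, 2.289, -0.001]
contact_force: [0.3, -0.0, -4.6]
finger_gap: 0.0124
gripper_force: 107.5
time_s: 33.37
tcp_pos: [0.5422, -0.2221, 0.3274]
orientation: [-2.148, -2.292, -0.001]
contact_force: [-0.4, 0.3, -4.9]
finger_gap: 0.0125
gripper_force: 107.5
d [-0.9 -0.2  0.4] spin 0.001 yaw 0.065 tilt [-0.e+00  6.e-04 -1.e+00] tcp [ 0.5422 -0.2221  0.3274] t 33.3667 j7 0.54
```

```bash
python3 -m inch '[0,0,6,0,0,0,16,0,0,0,32,0,0,0,50,0,0,0,70,0,0,0,90,0,0,0,110,0,0,0,126,0]'; python3 -m inch '[0,0,14,0,0,0,26,0,0,0,36,0,0,0,44,0,0,0,48,0,0,0,50,0,0,0,50,0,0,0,50,0]';  python3 -c "
from h import *
go([*D,.107],PD)
a=ctrl.camera('side')[95:195,225:325,::-1];b=ctrl.camera('top')[150:250,280:380,::-1]
cv2.imwrite('pics/f.png',cv2.resize(np.hstack([a,b]),None,fx=4,fy=4,interpolation=cv2.INTER_CUBIC))"
```

```text
time_s: 34.03
tcp_pos: [0.5414, -0.2217, 0.199]
orientation: [-2.147, -2.291, 0.001]
contact_force: [-0.8, 0.1, -5.0]
finger_gap: 0.0127
gripper_force: 107.5
time_s: 34.7
tcp_pos: [0.5423, -0.223, 0.1519]
orientation: [2.149, 2.291, 0.0]
contact_force: [0.6, 0.4, -5.2]
finger_gap: 0.0122
gripper_force: 107.5
d [-0.  -0.4 44.9] spin -0.0 yaw 0.064 tilt [ 8.e-04 -3.e-04 -1.e+00] tcp [ 0.5423 -0.223   0.1519] t 34.7 j7 0.61
```

View pics/f.png

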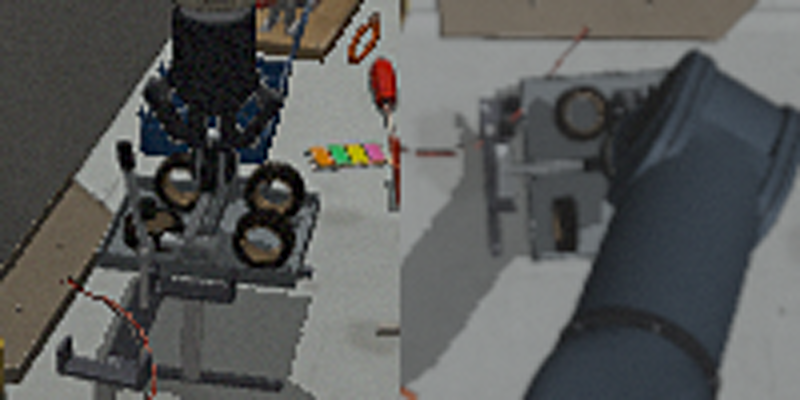

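The caddy hangs level over the stand with all four rolls in, and the lever is upright with its black grip at (125,155). I'll lower it step by step while watching the force.

```bash
python3 -m inch '[0,0,6,0,0,0,12,0,0,0,18,0,0,0,22,0,0,0,24,0,0,0,24,0]'; python3 -m inch '[0,0,2,0,0,0,4,0,0,0,6,0,0,0,6,0]';python3 -m inch '[0,0,2,0,0,0,4,0,0,0,6,0,0,0,6,0]'; python3 -c "
from h import *
go([*D,.107],PD);print(ctrl.sense()['ft_torque'])"
```

```text
time_s: 35.3
tcp_pos: [0.5417, -0.2226, 0.1266]
orientation: [-2.149, -2.291, 0.001]
contact_force: [-0.3, 0.2, -5.5]
finger_gap: 0.0121
gripper_force: 107.5
time_s: 35.63
tcp_pos: [0.5419, -0.2227, 0.1211]
orientation: [-2.149, -2.291, 0.0]
contact_force: [-0.6, -0.3, -5.8]
finger_gap: 0.0118
gripper_force: 107.5
time_s: 35.97
tcp_pos: [0.5418, -0.2227, 0.115]
orientation: [-2.149, -2.291, 0.0]
contact_force: [-0.2, 1.4, -4.7]
finger_gap: 0.0127
gripper_force: 107.5
d [-0.4  0.2  8. ] spin 0.0 yaw 0.064 tilt [-6.e-04  2.e-04 -1.e+00] tcp [ 0.5418 -0.2227  0.115 ] t 35.9667 j7 0.63
[ 0.06998302 -0.01285535 -0.03089679]
```

```bash
python3 -m inch '[0,0,2,0,0,0,4,0,0,0,6,0,0,0,6,0]';python3 -m inch '[0,0,1,0,0,0,2,0,0,0,2,0,0,0,2,0]'; python3 -c "
from h import *
go([*D,.107],PD);print(ctrl.sense()['ft_torque'])"
```

```text
time_s: 36.3
tcp_pos: [0.5418, -0.2226, 0.109]
orientation: [-2.149, -2.291, 0.0]
contact_force: [0.1, 0.3, -5.8]
finger_gap: 0.0122
gripper_force: 107.5
time_s: 36.63
tcp_pos: [0.5421, -0.2228, 0.1082]
orientation: [2.149, 2.291, 0.001]
contact_force: [-2.2, 1.1, 6.7]
finger_gap: 0.0123
gripper_force: 108.9
d [-0.2 -0.1  1.2] spin -0.0 yaw 0.064 tilt [ 6.e-04  1.e-04 -1.e+00] tcp [ 0.5421 -0.2228  0.1082] t 36.6333 j7 0.64
[ 0.37938342  0.7224737  -0.03571757]
```

Seated at the expected height, the same TCP z as on the loading stand. Release and move over the lever.

```bash
python3 -m inch '[0,0,0,0,0,0,0,0,0,0,0,0,0,0,0,0]' 47; python3 -m inch '[0,0,-10,0,0,0,-25,0,0,0,-50,0,0,0,-80,0,0,0,-115,0,0,0,-150,0,0,0,-185,0,0,0,-200,0]';python3 -m inch '[0,0,0,-0.12,0,0,0,-0.24,0,0,0,-0.36,0,0,0,-0.48,0,0,0,-0.6,0,0,0,-0.72,0,0,0,-0.84,0,0,0,-0.96]';python3 -m inch '[0,0,0,-0.12,0,0,0,-0.24,0,0,0,-0.36,0,0,0,-0.48,0,0,0,-0.6,0,0,0,-0.605,0,0,0,-0.605]'; python3 -c "
from h import *
go([.600,-.1163,.29],1.631)
for n in('side','top'):
    im=ctrl.camera(n); cv2.imwrite('pics/r_%s.png'%n,im[:,:,::-1])
im=cv2.imread('pics/r_side.png')
for nm,P in(('lever',[.5975,-.1165,.229]),('handle',[.542,-.223,.126])):
    q=proj('side',P);x0,y0=(q-8).astype(int)
    w=np.clip(55-im.max(2)[y0:y0+16,x0:x0+16].astype(float),0,None);yy,xx=np.mgrid[y0:y0+16,x0:x0+16];print(nm,q,(w*xx).sum()/w.sum(),(w*yy).sum()/w.sum(),(w>0).sum())"
```

```text
time_s: 36.97
tcp_pos: [0.5423, -0.2229, 0.1075]
orientation: [2.149, 2.291, 0.0]
contact_force: [-0.1, -0.1, 0.7]
finger_gap: 0.04
gripper_force: 0.0
time_s: 37.63
tcp_pos: [0.5429, -0.2238, 0.3131]
orientation: [2.146, 2.286, 0.004]
contact_force: [1.2, -0.8, -0.5]
finger_gap: 0.0402
gripper_force: 0.0
time_s: 38.3
tcp_pos: [0.5418, -0.223, 0.3083]
orientation: [0.84, 3.027, -0.001]
contact_force: [0.3, 0.3, 0.1]
finger_gap: 0.0403
gripper_force: 0.0
time_s: 38.88
tcp_pos: [0.5419, -0.2231, 0.308]
orientation: [-0.086, 3.14, -0.0]
contact_force: [0.6, -0.6, -0.4]
finger_gap: 0.0403
gripper_force: 0.0
d [-63.9 103.5  18. ] spin -0.006 yaw 1.625 tilt [ 4.e-04 -3.e-04 -1.e+00] tcp [ 0.5419 -0.2231  0.308 ] t 38.8833 j7 1.95
lever [254.73496319 132.99435177] 256.4028268551237 132.74558303886926 51
handle [277.4732117  146.78404962] 276.31263858093126 146.17876940133038 146
```

```bash
python3 -m inch '[-16,26,0,0,-32,52,0,0,-48,78,0,0,-64,100,0,0,-64,104,5,0,-64,104,10,0,-64,104,10,0]'; python3 -c "
from h import *
go([.600,-.1163,.21],1.631)"
```

```text
time_s: 39.57
tcp_pos: [0.5991, -0.1157, 0.2962]
orientation: [0.089, -3.138, 0.001]
contact_force: [-0.0, -0.0, 0.3]
finger_gap: 0.0403
gripper_force: 0.0
d [-1.1 -0.6 86.2] spin -0.003 yaw 1.628 tilt [-2.2e-03 -6.0e-04 -1.0e+00] tcp [ 0.5991 -0.1157  0.2962] t 39.5667 j7 1.74
```

```bash
python3 -m inch '[-1,-1,25,0,-1,-1,50,0,-1,-1,68,0,-1,-1,80,0,-1,-1,85,0,-1,-1,85,0,-1,-1,85,0]';python3 -m inch '[0,0,0,0,0,0,0,0,0,0,0,0,0,0,0,0,0,0,0,0]' 0 25; python3 -m inch '[13,0,-1,0,25,0,-1,0,38,0,0,0,50,0,4,0,62,0,9,0,73,0,15,0,83,0,23,0,92,0,32,0]'; python3 -m inch '[7,0,10,0,13,0,21,0,18,0,33,0,21,0,44,0,23,0,54,0,24,0,62,0,24,0,65,0,24,0,65,0]'; python3 -m inch '[0,0,0,0,0,0,0,0]'; python3 -c "
from h import *
go([.4825,-.1240,.1145],1.631)"
```

```text
time_s: 40.15
tcp_pos: [0.6008, -0.1173, 0.213]
orientation: [-0.088, 3.14, -0.001]
contact_force: [-0.5, 0.3, 0.3]
finger_gap: 0.0402
gripper_force: 0.0
time_s: 40.57
tcp_pos: [0.6013, -0.1159, 0.2135]
orientation: [-0.092, 3.139, 0.0]
contact_force: [-1.7, 1.3, 5.7]
finger_gap: 0.0113
gripper_force: 28.5
time_s: 41.23
tcp_pos: [0.5094, -0.1225, 0.1818]
orientation: [-0.091, 3.137, -0.002]
contact_force: [-0.4, -2.2, 5.8]
finger_gap: 0.0108
gripper_force: 31.1
time_s: 41.9
tcp_pos: [0.4851, -0.1242, 0.1164]
orientation: [-0.09, 3.14, -0.002]
contact_force: [-5.2, -4.8, 12.0]
finger_gap: 0.0111
gripper_force: 34.6
time_s: 42.07
tcp_pos: [0.4851, -0.1242, 0.1164]
orientation: [-0.09, 3.14, -0.002]
contact_force: [-5.9, -5.4, 12.7]
finger_gap: 0.0113
gripper_force: 34.8
d [2.6 0.4 1.9] spin -0.003 yaw 1.628 tilt [ 8.0e-04 -1.5e-03 -1.0e+00] tcp [ 0.4851 -0.1242  0.1164] t 42.0667 j7 1.78
```

Pressed against the lower stop (12 N). Release, then give a light confirming press from above with the fingers shut.

```bash
python3 -m inch '[-2,0,-2,0,-2,0,-2,0]'; python3 -m inch '[0,0,0,0,0,0,0,0,0,0,0,0,0,0,0,0]' 47; python3 -m inch '[0,0,-15,0,0,0,-35,0,0,0,-50,0,0,0,-50,0]'; python3 -m inch '[0,0,0,0,0,0,0,0,0,0,0,0,0,0,0,0,0,0,0,0]' 0; python3 -m inch '[0,0,8,0,0,0,14,0,0,0,18,0,0,0,18,0]';  python3 -c "
from h import *
go([.4825,-.1240,.139],1.631)"
```

```text
time_s: 42.23
tcp_pos: [0.4851, -0.1242, 0.1174]
orientation: [0.09, -3.137, 0.002]
contact_force: [-6.6, -5.8, 2.1]
finger_gap: 0.0111
gripper_force: 28.9
time_s: 42.57
tcp_pos: [0.4876, -0.1224, 0.1175]
orientation: [-0.092, 3.14, 0.0]
contact_force: [0.3, -0.1, -1.1]
finger_gap: 0.0401
gripper_force: 0.0
time_s: 42.9
tcp_pos: [0.4889, -0.1229, 0.17]
orientation: [-0.092, 3.136, -0.001]
contact_force: [1.9, 0.4, -0.2]
finger_gap: 0.04
gripper_force: 0.0
time_s: 43.32
tcp_pos: [0.4868, -0.1227, 0.1668]
orientation: [0.091, -3.139, -0.0]
contact_force: [0.6, 0.6, 0.2]
finger_gap: 0.0001
gripper_force: 0.0
time_s: 43.65
tcp_pos: [0.4864, -0.1227, 0.1481]
orientation: [0.091, -3.138, -0.001]
contact_force: [-0.8, -0.3, -0.3]
finger_gap: 0.0002
gripper_force: 0.0
d [ 3.9 -1.1  9.1] spin -0.002 yaw 1.629 tilt [-2.2e-03  3.0e-04 -1.0e+00] tcp [ 0.4864 -0.1227  0.1481] t 43.65 j7 1.78
```

```bash
python3 -m inch '[0,0,3,0,0,0,6,0,0,0,6,0,0,0,6,0]'; python3 -m inch '[0,0,2,0,0,0,4,0,0,0,4,0,0,0,4,0]'
```

```text
time_s: 43.98
tcp_pos: [0.4871, -0.1228, 0.1433]
orientation: [0.091, -3.14, 0.0]
contact_force: [1.2, 0.0, 0.1]
finger_gap: 0.0003
gripper_force: 0.0
time_s: 44.32
tcp_pos: [0.487, -0.1228, 0.1393]
orientation: [0.091, -3.14, 0.0]
contact_force: [-0.2, 0.5, 0.3]
finger_gap: -0.0002
gripper_force: 0.0
```

```bash
python3 -m inch '[0,0,1,0,0,0,2,0,0,0,2,0,0,0,2,0]'; python3 -m inch '[0,0,1,0,0,0,2,0,0,0,2,0,0,0,2,0]'
```

```text
time_s: 44.65
tcp_pos: [0.4872, -0.1229, 0.1386]
orientation: [-0.091, 3.139, -0.0]
contact_force: [-4.4, 1.1, 16.0]
finger_gap: 0.0001
gripper_force: 8.4
time_s: 44.98
tcp_pos: [0.4872, -0.1229, 0.138]
orientation: [-0.091, 3.138, -0.001]
contact_force: [-10.2, 2.9, 37.0]
finger_gap: -0.0004
gripper_force: 18.2
```

Firm at the stop, at 138.5 mm (the lever's top edge when level). Retract, then check everything.

```bash
python3 -m inch '[0,0,-10,0,0,0,-40,0,0,0,-80,0,0,0,-110,0]';python3 -m inch '[0,35,0,0,0,70,0,0,0,105,0,0,0,140,0,0,0,175,0,0,0,210,0,0,0,245,0,0,0,270,0,0]' ;python3 -m inch '[0,35,0,0,0,70,0,0,0,105,0,0,0,140,0,0,0,150,0,0,0,150,0,0]'; python3 - <<'E'
from h import *
np.set_printoptions(precision=1,suppress=True)
s=ctrl.camera('side');t=ctrl.camera('top')
def blob(im,q,h,thr=55):
    x0,y0=(q-h).astype(int);w=np.clip(thr-im.max(2)[y0:y0+2*h,x0:x0+2*h].astype(float),0,None);yy,xx=np.mgrid[y0:y0+2*h,x0:x0+2*h]
    return np.array([(w*xx).sum(),(w*yy).sum()])/w.sum(),(w>0).sum()
for nm,P,h in(('lever',[.483,-.1235,.131],8),('handle',[.542,-.223,.126],8)):
    for n,im in(('side',s),('top',t)): q=proj(n,P);print(nm,n,q,*blob(im,q,h))
a=cv2.imread('pics/top0.png')[:,:,::-1].astype(int); d=(np.abs(a-t).max(2)>45).astype(np.uint8)
for nm,c in(('mug',(272,152)),('spool',(235,149)),('carton',(208,150)),('purple',(157,210)),('purple2',(176,231)),('pliers',(267,249)),('mm',(180,267))): x,y=c;print(nm,d[y-9:y+10,x-9:x+10].sum())
# tray corners at dispatch (expected rim corners) and light-grey orientation
m=(np.abs(t.astype(int).mean(2)-0)>0)
ps=R.from_euler('z',PD)
for x,y,z in((-.047,.045,.082),(-.047,-.045,.082),(.047,-.045,.082),(.053,.018,.062)):
    p=ps.apply([x,y,0])+[*D,z];q=proj('top',p);print('roll',q,*blob(t,q,7,60))
cv2.imwrite('pics/end.png',s[:,:,::-1]);print(ctrl.sense()['tcp_pos'],ctrl.sense()['contact_force'])
E
```

```text
time_s: 45.32
tcp_pos: [0.4871, -0.1228, 0.2477]
orientation: [-0.091, 3.14, -0.0]
contact_force: [2.0, -0.7, -0.2]
finger_gap: -0.0002
gripper_force: 0.0
time_s: 45.98
tcp_pos: [0.4707, 0.1501, 0.2456]
orientation: [-0.095, 3.14, 0.002]
contact_force: [0.6, 0.2, 0.4]
finger_gap: 0.0003
gripper_force: 0.0
time_s: 46.48
tcp_pos: [0.4615, 0.3002, 0.2451]
orientation: [0.1, -3.139, -0.002]
contact_force: [-0.2, 0.6, -0.4]
finger_gap: 0.0001
gripper_force: 0.0
lever side [286.6 160.9] [286.8 159.2] 102
lever top [306.7 205.8] [306.5 206.6] 10
handle side [277.5 146.8] [275.4 147.1] 151
handle top [331.6 190.9] [331.  189.3] 52
mug 0
spool 0
carton 0
purple 229
purple2 287
pliers 0
mm 37
roll [319.3 203.5] [319.3 204.3] 44
roll [341.3 202.1] [341.7 202.8] 60
roll [339.6 179.1] [340.7 180.1] 52
roll [323.2 179.1] [322.  179.4] 56
[0.5 0.3 0.2] [-0.1 -1.  -0.1]
```

```bash
python3 -c "
from h import *
a=cv2.imread('pics/top0.png').astype(int);b=cv2.imread('pics/r_top.png')
d=np.abs(a-b).max(2)>45
print([d[y-9:y+10,x-9:x+10].sum() for x,y in((157,210),(176,231),(180,267))])
print(ctrl.close_job())"
```

```text
[np.int64(0), np.int64(0), np.int64(0)]
the job is handed in; nothing more can be done
None
```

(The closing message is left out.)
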